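Pry up the soil-core table and chock it

TASK

The front edge of the soil-core table has to be raised and chocked. Take the handle of the pry bar, which already lies over its fulcrum block with its tip under the edge, and press it down to lever the edge up; the stiff hinge keeps the table up. Then take the thicker of the two wooden packing pieces and slip one end of it well in under the raised edge from the front, square to the edge, lying flat on the bench, and leave it there.

Things in the scene. Friction and masses are not known exactly. Their poses are not given: they have to be found in the camera images.
- core_table: Fixed base. Origin on the bench below the middle of the plate's front edge; x level towards the rear hinge (away from the robot), y along the edge, z up. Plate 232 wide (y), 10 thick, edge's underside 18 above the bench at first; bare bench below it to x = 70, rails at y = +-109. Fulcrum rod along y at x = -45, y = -55, top at z = 25 (mm). Good room for the packing piece: y = 20 to 80.
- plate_edge (a point): Middle of the front edge of the aluminium plate that carries the brown soil core, on its underside: 18 mm above the bench at first, about 40 mm with the bar's handle right down. The plate is hinged at the back (x = 185, z = 23 mm in core_table); the hinge is stiff, so the plate stays where it is left.
- pry_bar: Loose steel bar, 245x20 mm, 0.2 kg, black handle 20 wide, 18 high, centre at x = -135, z = 9, ends at x = -85 and -185. Origin: blade's underside, seated on the fulcrum; x to the tip (61 ahead), z up. At first it slopes 17 degrees, handle up (centre 75 above the bench); pressed down with 5 to 10 N it rocks to 8 degrees the other way, handle's end on the bench, centre 15 up, and stays.
- thick_packer: Loose plain wooden packing piece, 110 x 30 x 26 mm (long along its x, 26 mm high), 0.09 kg; origin at the centre of its underside. The other wooden piece, of the same length and width, is only 12 mm thick and is not wanted.
Things that resemble listed ones, but are neither listed nor needed, are in the scene too. Leave any red look-alike of the pry_bar alone.

How it is judged (in metres and radians):
On the way:
1. the fingers work the pry bar on its fulcrum and the plate's edge has been levered up by at least 14 mm (height (world z) of plate_edge above 0.032 m and contact force between pry_bar and core_table above 3 N and contact force between the fingers and pry_bar above 0.5 N and x of pry_bar in the frame of core_table between -0.06 and -0.03 m), for 0.1 s.
At the end, for the whole second after the job is handed in: The thick piece lies still and flat on the bench between the side rails, within 20 degrees of square to the edge, its middle from 35 mm in front of the edge to 40 mm behind it (its end at least 20 mm under the plate), and the plate's edge is still at least 24.5 mm above the bench (height (world z) of plate_edge above 0.0245 m and x of thick_packer in the frame of core_table between -0.035 and 0.04 m and y of thick_packer in the frame of core_table between -0.1 and 0.1 m and angle between the x axis of thick_packer and the x axis of core_table, either way round below 0.35 rad and height (world z) of thick_packer below 0.006 m and angle between thick_packer's own z axis and vertical below 0.1 rad and linear speed of thick_packer below 0.02 m/s); the robot touches nothing.
It also fails if it takes over 42 s, if anything falls off the work surface, if the arm or the gripper's body presses on something with over 40 N, if the wrist force passes 120 N, or if a joint passes its speed limit or range.

ROBOT

A 6-joint arm with a two-finger parallel gripper is mounted at the origin on a cart in front of the work surface, level with it; the furniture and walls round the work are solid. World frame = base frame: x ahead of the robot, y to its left, z up, the work surface at z = 0. Lengths are in mm, angles in rad, forces in N, time in s.
With the tool pointing down it reaches from about 300 to 775 mm from the base axis. Payload 14.6 kg.
Tool frame: the origin (TCP) lies at the very end of the fingers, on their centre line; the grasp point (between the pads) lies 19 mm behind it; z points along the fingers, y is the line along which they close (so a half turn about z gives the same grasp; the last joint's range is limited). The gripper opens to 94 mm and grips with 3 to 60 N. Pads are 16 mm wide; open, the fingers measure 119 mm over their backs; the gripper's body (75 mm by 177 mm) begins 78 mm behind the grasp point.
Start: joints at [1.27, 0.3, 1.521, -0, 1.321, -0.067], TCP at [127.42, 535.027, 205.446] pointing down, gripper open.
Joint ranges: [-3.03, 3.03], [-0.79, 2.21], [0.23, 2.52], [-1.04, 4.18], [0, 3.07], [-2.55, 2.55]. Speed limits (rad/s): [2.22, 2.22, 2.57, 3.14, 3.14, 3.14].

INTERFACE

Orientations are given as [roll, pitch, yaw] about the fixed x, y, z axes, in that order (R = Rz(yaw) Ry(pitch) Rx(roll)).
In Python, from cell import manip, optics gives the robot as it stands.
- The arm moves only by the shell command python3 -m crank 'ROWS' [FORCE]. ROWS is JSON, a list of rows, each a list of 7 numbers: the opening in per cent of the stroke, from 0 (shut) to 100 (fully open), then the shift along the tool's x, y, z in mm, then the turn, a rotation vector about the tool's x, y, z in rad. A call has 1 to 10 rows; each row is the pose to reach, as a shift and turn from the pose commanded when the call began, along the tool's axes at that moment; what a row does not reach only later rows make up. A row lasts 1/10 s, in which the tool goes at most 50 mm and 8.59 degrees, less where a joint would pass 70% of its speed; a pose out of reach is approached as far as the arm can. A call with a gripper value outside its range is refused whole. The fingers move at their own pace and stop on an object; FORCE is the grip in N (left out, the last holds). Time passes only in rows, so rows that repeat a pose let the fingers close. It gives the time, the measured TCP pose, the force, the opening and the grip force at its end, in the units of the state.
- manip.read_state(): the state, without advancing time (a new reading comes with each control period).
- optics.camera(name): name is "side" or "top"; returns (picture, depth): 384x512x3 uint8, red, green, blue; 384x512 float32, mm along the optical axis (not along the pixel's ray), 0 where there is no reading.
- optics.calibration(name): a dict with "camera_matrix" (3x3 intrinsics, pixels), "R" (3x3) and "t" (3): a world point X has camera coordinates R X + t. Camera axes: x right, y down, z forward; pixel columns grow to the right and rows downward; lengths in mm; the calibration is good to about 2 mm. A picture is of the moment at which its call begins. calibration takes no time and is no camera call.
- manip.sign_off(): hands the job in; it is judged then, once.
The state is a dict: "clock": time; "joints": joint angles; "qd": joint speeds; "effort": joint torques, N m; "eef_pos": TCP position; "eef_rot": TCP orientation; "wrist_force": force on the tool from outside, world axes, zero at the start; "moment": the same for the moment, N m; "finger_gap": finger opening in mm; "finger_force": force on a finger pad.
Only numpy, scipy, OpenCV 4.12 (cv2) and the standard library are available. Lean on these libraries where they do the work, as an engineer would, in place of code of your own. Each camera call takes 0.05 s, during which the arm holds its last target. There are 200 camera calls.

## Working session

There is one attempt and no reset: what is moved stays moved. The work goes in short steps, Python scripts to look and compute and a shell command to move; the robot and the scene stay as the last step left them, time stands still between calls to the robot, and variables do not carry over. Pictures are saved under pics/ and viewed, at most 10 in all, crops included, and the job is handed in when it is done.

```bash
ls; mkdir -p pics
python3 - <<'E'
from cell import manip, optics
import cv2, numpy as np
for n in("top","side"):
    p,d=optics.camera(n); np.savez(f"pics/{n}0.npz",p=p,d=d)
    cv2.imwrite(f"pics/{n}0.png",p[:,:,::-1])
    c=optics.calibration(n); print(n,np.round(c["camera_matrix"],1).tolist(),np.round(c["R"],3).tolist(),np.round(c["t"],1).tolist())
print(manip.read_state())
E
```

```text
pics
top [[392.2, 0.0, 256.6], [0.0, 392.2, 192.9], [0.0, 0.0, 1.0]] [[0.014, -1.0, -0.027], [-0.999, -0.013, -0.045], [0.045, 0.028, -0.999]] [348.5, 509.6, 857.6]
side [[483.5, 0.0, 257.5], [0.0, 483.5, 191.4], [0.0, 0.0, 1.0]] [[0.856, -0.517, 0.013], [-0.34, -0.583, -0.738], [0.389, 0.627, -0.675]] [-280.7, 410.0, 743.8]
{'clock': 0.1, 'joints': array([ 1.27044025e+00,  3.00392067e-01,  1.52153814e+00, -3.28473218e-05,
        1.32071929e+00, -6.66066509e-02]), 'qd': array([-0.0017632 , -0.00163827,  0.00110242, -0.00018574, -0.0008935 ,
        0.00115504]), 'effort': array([ 6.51384162e-04, -5.32651448e+01, -3.53277326e+01,  7.08998716e-02,
        2.35902099e-02, -1.16010588e-04]), 'eef_pos': array([127.3354248 , 534.80012705, 204.94785045]), 'eef_rot': array([-3.14053603e+00, -3.85948530e-05,  2.90785136e+00]), 'wrist_force': array([0.33634957, 0.01220323, 0.13564464]), 'moment': array([-0.01550251,  0.00411603,  0.00529799]), 'finger_force': 0.0, 'finger_gap': 93.69860652430643}
```

View pics/top0.png

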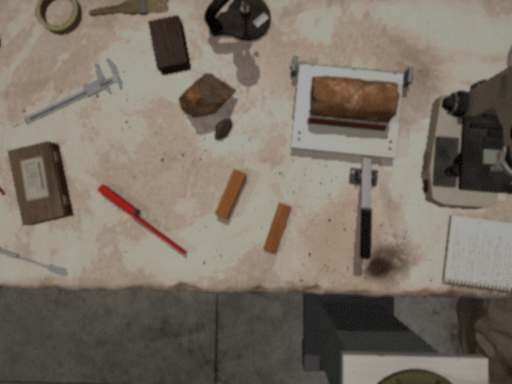

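View pics/side0.png

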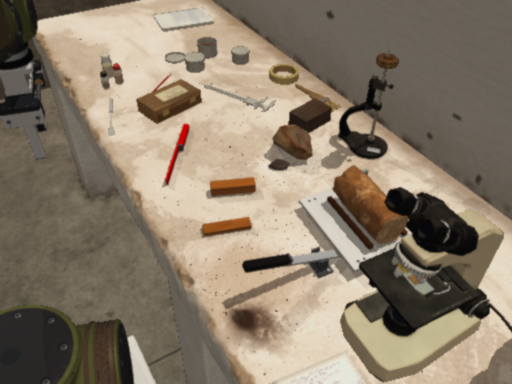

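Top view: the pry bar's black handle is at (365,232), its blade runs to (367,160), and the plate's front edge runs from (292,153) to (393,157). Two wooden pieces are at (231,194) and (277,228). In the side view they are at (233,187), which looks thicker, and (226,227).
Candidates for the bar: black-handled steel bar at (365,232), chosen because it lies on the fulcrum, and the red look-alike at (140,215). Candidates for the packer: (231,194), (277,228), and the dark block at (170,45), which isn't plain wood. I'll check thickness by depth and a crop.

```bash
cat > h.py <<'E'
from cell import manip, optics
import cv2, numpy as np
def cal(n):
    c=optics.calibration(n); return [np.array(c[k],float) for k in("camera_matrix","R","t")]
def onplane(n,uv,z):
    K,R,t=cal(n); o=-R.T@t
    d=(R.T@np.linalg.inv(K)@np.c_[np.atleast_2d(uv),np.ones(len(np.atleast_2d(uv)))].T).T
    return o+d*((z-o[2])/d[:,2])[:,None]
def cloud(n,d):
    K,R,t=cal(n); v,u=np.mgrid[:d.shape[0],:d.shape[1]]
    P=np.stack([(u-K[0,2])/K[0,0]*d,(v-K[1,2])/K[1,1]*d,d],-1)
    return (P-t)@R
E
python3 - <<'E'
from h import *
z=np.load("pics/top0.npz"); p,d=z["p"],z["d"]; C=cloud("top",d)
hsv=cv2.cvtColor(p,cv2.COLOR_RGB2HSV)
m=cv2.inRange(hsv,(5,120,80),(18,255,255)); m[:160]=0; m[260:]=0; m[:,:200]=0; m[:,310:]=0
m=cv2.morphologyEx(m,cv2.MORPH_OPEN,np.ones((3,3)))
for c in cv2.findContours(m,0,2)[0]:
    if cv2.contourArea(c)<150: continue
    k=np.zeros_like(m); cv2.drawContours(k,[c],-1,255,-1); k2=cv2.erode(k,np.ones((3,3)))
    h=np.median(C[k2>0][:,2]); b=cv2.boxPoints(cv2.minAreaRect(c)); w=onplane("top",b,h)
    e=w[1]-w[0];f=w[2]-w[1]; 
    if np.hypot(*f[:2])>np.hypot(*e[:2]): e,f=f,e
    print("wood",cv2.minAreaRect(c),"h",h,"ctr",w.mean(0).round(1),"L",np.linalg.norm(e),np.linalg.norm(f),"yaw",np.degrees(np.arctan2(e[1],e[0])))
# bench z
print("bench",np.median(C[240:270,200:260][...,2]), "bench near bar",np.median(C[200:240,310:340][...,2]))
# dark handle
m=cv2.inRange(hsv,(0,0,0),(180,255,60)); m[:195]=0;m[260:]=0;m[:,:355]=0;m[:,376:]=0
v,u=np.nonzero(m); print("handle px",u.min(),u.max(),v.min(),v.max())
for r in range(150,262,8):
    print(r,C[r,362:373:2].round(0).tolist() if 0 else [C[r,c].round(0).tolist() for c in (361,365,369)])
# plate edge scan
for c in (300,320,340,355,378,388):
    print(c,[(r,C[r,c].round(0).tolist()) for r in range(148,164,2)])
a=cv2.resize(p[130:270,190:420],None,fx=3.4,fy=3.4,interpolation=2)
cv2.imwrite("pics/crop0.png",a[:,:,::-1])
E
```

```text
wood ((277.0, 228.00001525878906), (12.016654968261719, 48.066619873046875), 18.434947967529297) h 11.569065243863536 ctr [427.5 308.8  11.6] L 106.9686131689941 26.76754626875238 yaw -17.75799953047871
wood ((230.2931365966797, 193.98277282714844), (12.86803150177002, 48.58338165283203), 23.198591232299805) h 25.81157374892463 ctr [501.5 413.   25.8] L 107.28036122620462 28.561402017694924 yaw -22.26267225415957
bench -0.5219947308584456 bench near bar -0.5315670441940756
handle px 360 370 209 258
150 [[601.0, 127.0, 29.0], [602.0, 118.0, 24.0], [602.0, 110.0, 28.0]]
158 [[588.0, 120.0, -3.0], [585.0, 116.0, 19.0], [585.0, 108.0, 19.0]]
166 [[569.0, 120.0, 0.0], [567.0, 118.0, 25.0], [567.0, 109.0, 24.0]]
174 [[549.0, 126.0, 25.0], [549.0, 118.0, 27.0], [548.0, 111.0, 32.0]]
182 [[531.0, 128.0, 33.0], [531.0, 120.0, 36.0], [531.0, 112.0, 36.0]]
190 [[513.0, 129.0, 39.0], [513.0, 122.0, 43.0], [513.0, 113.0, 41.0]]
198 [[496.0, 131.0, 46.0], [496.0, 122.0, 44.0], [496.0, 114.0, 45.0]]
206 [[478.0, 132.0, 50.0], [478.0, 124.0, 50.0], [479.0, 116.0, 52.0]]
214 [[461.0, 134.0, 59.0], [4
[... 1089 characters left out ...]
, -1.0])]
355 [(148, [606.0, 140.0, 28.0]), (150, [601.0, 140.0, 27.0]), (152, [597.0, 141.0, 30.0]), (154, [594.0, 138.0, 18.0]), (156, [592.0, 134.0, -1.0]), (158, [588.0, 134.0, 0.0]), (160, [583.0, 134.0, 1.0]), (162, [579.0, 133.0, -3.0])]
378 [(148, [606.0, 90.0, 28.0]), (150, [602.0, 90.0, 28.0]), (152, [597.0, 90.0, 28.0]), (154, [594.0, 89.0, 25.0]), (156, [589.0, 90.0, 26.0]), (158, [588.0, 82.0, -0.0]), (160, [583.0, 82.0, 1.0]), (162, [579.0, 82.0, 0.0])]
388 [(148, [606.0, 69.0, 29.0]), (150, [602.0, 68.0, 27.0]), (152, [598.0, 68.0, 27.0]), (154, [593.0, 69.0, 29.0]), (156, [589.0, 69.0, 28.0]), (158, [588.0, 60.0, -1.0]), (160, [584.0, 59.0, -2.0]), (162, [580.0, 59.0, -3.0])]
```

View pics/crop0.png

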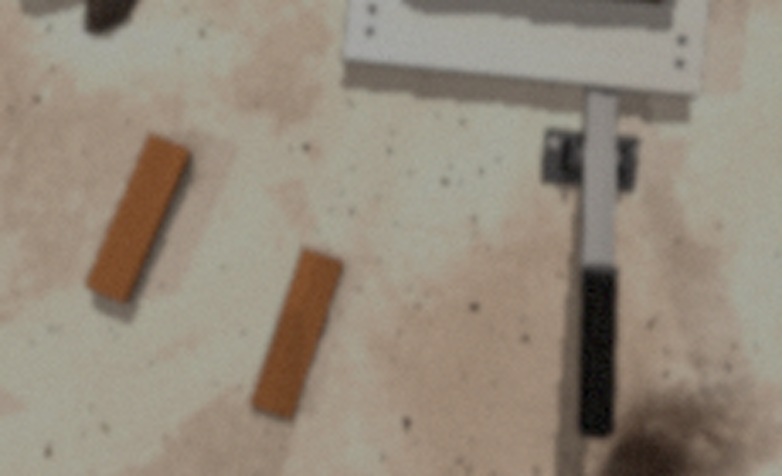

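The crop shows both wooden pieces. Depth gives 26 mm for the left one at top (230,194), so that is the thick packer, and 12 mm for the right one at (277,228). The black-handled bar lies on the fulcrum at top (364,177).

```bash
cat >> h.py <<'E'
from scipy.spatial.transform import Rotation as Ro
def delta(xyz,yaw):
    s=manip.read_state(); R=Ro.from_euler("xyz",s["eef_rot"]); T=Ro.from_euler("xyz",[np.pi,0,yaw])
    print("shift",(R.inv().apply(np.array(xyz)-s["eef_pos"])).round(1),"turn",(R.inv()*T).as_rotvec().round(3),"t",round(s["clock"],2))
E
python3 - <<'E'
from h import *
e=onplane("top",[(292,147.6),(393.5,157.6)],28); print(e.round(1)); m=e.mean(0); a=e[0]-e[1]
print("mid",m,"width",np.linalg.norm(a),"table yaw",-np.arctan2(a[0],a[1]))
delta([420,130.5,110],np.pi-.085)
E
```

```text
[[605.3 278.2  28. ]
 [585.4  56.5  28. ]]
mid [595.37882501 167.38637911  28.        ] width 222.56456134160257 table yaw -0.08950343392466897
shift [-378.4 -325.4   95.3] turn [-0.001 -0.    -0.149] t 0.1
```

```bash
python3 -m crank '[[0,-38,-33,0,0,0,0],[0,-76,-65,0,0,0,-0.15],[0,-114,-98,20,0,0,-0.15],[0,-151,-130,40,0,0,-0.15],[0,-189,-163,50,0,0,-0.15],[0,-227,-195,60,0,0,-0.15],[0,-265,-228,70,0,0,-0.15],[0,-303,-260,75,0,0,-0.15],[0,-340,-293,80,0,0,-0.15],[0,-378,-325,85,0,0,-0.15]]' 20
python3 -m crank '[[0,0,0,0,0,0,0],[0,0,0,0,0,0,0],[0,0,0,0,0,0,0]]'
python3 - <<'E'
from h import *
delta([420,130.5,90],np.pi-.085); print(manip.read_state()["wrist_force"])
for n in("top","side"):
    p,d=optics.camera(n); np.savez(f"pics/{n}1.npz",p=p,d=d)
    c=p[140:340,190:460] if n=="side" else p[130:300,280:480]
    cv2.imwrite(f"pics/{n}1.png",cv2.resize(c,None,fx=2.5,fy=2.5)[:,:,::-1])
E
```

```text
clock: 1.1
eef_pos: [412.9, 139.8, 121.6]
eef_rot: [3.142, 0.0, 3.058]
wrist_force: [0.3, 1.4, 0.1]
finger_gap: 17.5
finger_force: 0.0
clock: 1.4
eef_pos: [411.6, 142.4, 121.7]
eef_rot: [3.142, -0.0, 3.059]
wrist_force: [0.2, 0.6, -0.6]
finger_gap: 0.4
finger_force: 0.0
shift [ -9.3 -11.2  31.7] turn [ 0.    -0.     0.002] t 1.4
[ 0.18247829  0.59105637 -0.58383847]
```

View pics/side1.png

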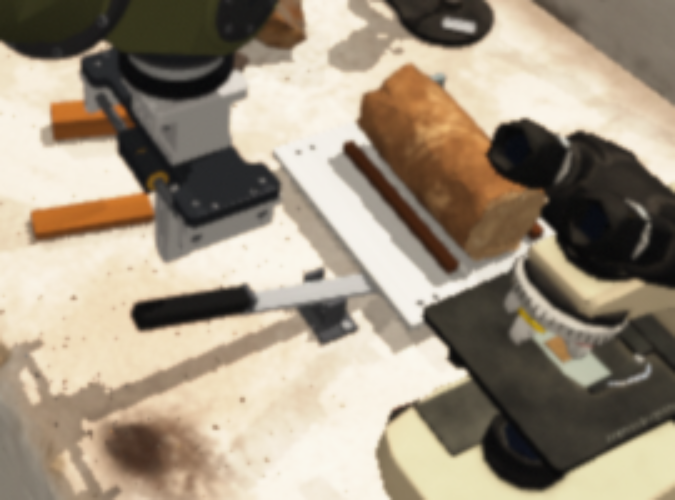

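The side view shows the closed fingers above and left of the handle, whose crop position is (195,305), with the bar undisturbed on its fulcrum. Now I line up and press.

```bash
python3 -m crank '[[0,-9,-11,0,0,0,0],[0,-9,-11,15,0,0,0],[0,-9,-11,30,0,0,0],[0,-9,-11,35,0,0,0],[0,-9,-11,40,0,0,0],[0,-8,-11,45,0,0,0],[0,-8,-11,50,0,0,0],[0,-7,-11,55,0,0,0],[0,-6,-11,60,0,0,0],[0,-6,-11,60,0,0,0]]'
```

```text
clock: 2.5
eef_pos: [417.0, 130.3, 61.3]
eef_rot: [-3.141, -0.0, 3.058]
wrist_force: [-0.7, -0.3, 2.9]
finger_gap: 0.5
finger_force: 1.1
```

```bash
python3 -m crank '[[0,0,0,4,0,0,0],[0,1,0,8,0,0,0],[0,1,0,12,0,0,0],[0,2,0,16,0,0,0],[0,2,0,20,0,0,0],[0,3,0,24,0,0,0],[0,3,0,27,0,0,0],[0,4,0,30,0,0,0],[0,4,0,32,0,0,0],[0,4,0,34,0,0,0]]'; python3 -m crank '[[0,0,0,2,0,0,0],[0,0,0,3,0,0,0],[0,0,0,4,0,0,0]]'
```

```text
clock: 3.5
eef_pos: [413.7, 130.7, 27.8]
eef_rot: [3.141, 0.001, 3.058]
wrist_force: [-1.4, 0.0, 6.6]
finger_gap: 0.4
finger_force: 3.7
clock: 3.8
eef_pos: [414.0, 130.8, 24.9]
eef_rot: [3.141, 0.001, 3.058]
wrist_force: [-13.4, -1.4, 39.2]
finger_gap: 0.3
finger_force: 20.2
```

```bash
python3 -m crank '[[0,0,0,-2,0,0,0],[0,0,0,-2,0,0,0],[0,0,0,-20,0,0,0],[0,0,0,-60,0,0,0],[60,0,20,-100,0,0,0],[60,0,70,-120,0,0,0],[60,0,120,-120,0,0,0],[60,0,170,-120,0,0,0],[60,0,200,-120,0,0,0],[60,0,200,-120,0,0,0]]'
python3 - <<'E'
from h import *
for n in("top","side"):
    p,d=optics.camera(n); np.savez(f"pics/{n}2.npz",p=p,d=d)
    if n=="side": cv2.imwrite("pics/side2.png",cv2.resize(p[130:310,180:460],None,fx=2.5,fy=2.5)[:,:,::-1])
    else:
        C=cloud("top",d)
        for c in (310,325,340,350): print(c,[C[r,c].round(0).tolist() for r in range(143,158,2)])
        print([C[r,367].round(0).tolist() for r in range(160,250,15)])
th=-22.3*np.pi/180
g=np.array([501.5-30*np.cos(th),413-30*np.sin(th)]); print(g)
delta([*g,60],np.pi+th); print(manip.read_state()["eef_pos"])
E
```

```text
clock: 4.8
eef_pos: [429.7, 333.0, 142.8]
eef_rot: [3.142, -0.0, 3.061]
wrist_force: [0.4, -0.8, 0.1]
finger_gap: 45.0
finger_force: 0.0
310 [[612.0, 241.0, 50.0], [608.0, 241.0, 48.0], [605.0, 240.0, 42.0], [607.0, 236.0, -0.0], [602.0, 236.0, 2.0], [598.0, 236.0, 2.0], [593.0, 235.0, -1.0], [589.0, 236.0, 1.0]]
325 [[612.0, 209.0, 50.0], [608.0, 209.0, 48.0], [603.0, 209.0, 52.0], [608.0, 202.0, -1.0], [603.0, 201.0, -2.0], [598.0, 202.0, -1.0], [594.0, 202.0, 0.0], [589.0, 202.0, 0.0]]
340 [[613.0, 176.0, 47.0], [609.0, 177.0, 49.0], [604.0, 177.0, 49.0], [600.0, 177.0, 50.0], [603.0, 168.0, -1.0], [599.0, 168.0, 1.0], [594.0, 167.0, -3.0], [589.0, 168.0, 3.0]]
350 [[614.0, 154.0, 43.0], [609.0, 156.0, 49.0], [605.0, 155.0, 48.0], [600.0, 156.0, 50.0], [597.0, 154.0, 43.0], [599.0, 146.0, 1.0], [594.0, 145.0, 1.0], [590.0, 145.0, -2.0]]
[[579.0, 116.0, 36.0], [547.0, 114.0, 28.0], [514.0, 114.0, 27.0], [482.0, 107.0, -1.0], [448.0, 107.0, -0.0], [414.0, 106.0, -3.0]]
[473.74370845 424.38368479]
shift [-36.1  97.9  82.8] turn [-0.001 -0.001  0.307] t 4.9
[429.72802765 329.89445553 142.92007125]
```

View pics/side2.png

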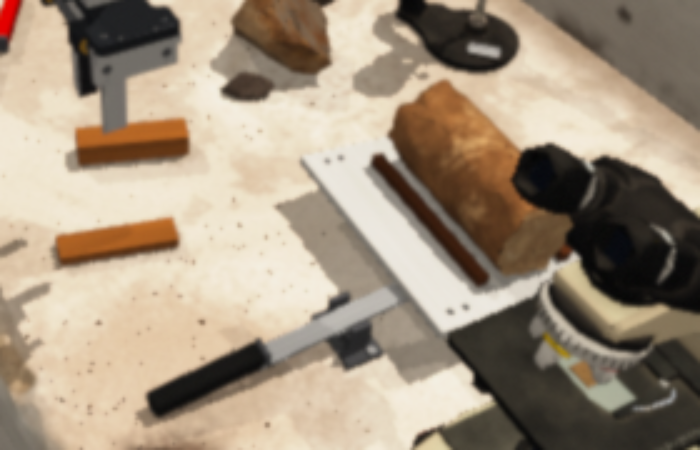

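The side view shows the handle down on the bench, the plate raised to about 40 mm underside, and both packers untouched: thick at crop (130,140), thin at (118,240). Now I move over the thick one.

```bash
python3 -m crank '[[60,-18,49,20,0,0,0.15],[60,-36,98,40,0,0,0.307],[60,-36,98,80,0,0,0.307],[60,-36,98,83,0,0,0.307],[60,-36,98,83,0,0,0.307],[60,-36,98,83,0,0,0.307]]'
python3 - <<'E'
from h import *
delta([473.7,424.4,4],np.pi-22.3*np.pi/180)
p,d=optics.camera("top"); cv2.imwrite("pics/top3.png",cv2.resize(p[150:260,170:340],None,fx=4,fy=4)[:,:,::-1])
E
```

```text
clock: 5.5
eef_pos: [474.9, 423.9, 63.1]
eef_rot: [3.139, 0.001, 2.75]
wrist_force: [-1.0, -0.8, -0.4]
finger_gap: 56.3
finger_force: 0.0
shift [ 1.4 -0.1 59.1] turn [ 0.002  0.001 -0.002] t 5.5
```

View pics/top3.png

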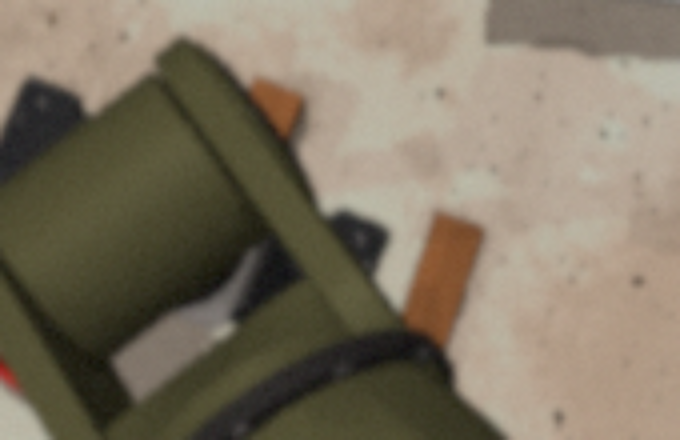

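The top view shows the gripper square over the packer, whose far end sticks out at crop (280,105). I go down and grip.

```bash
python3 -m crank '[[60,1,0,30,0,0,0],[60,1,0,50,0,0,0],[60,1,0,57,0,0,0],[60,1,0,58,0,0,0],[20,1,0,58,0,0,0],[10,1,0,58,0,0,0],[10,1,0,58,0,0,0],[10,1,0,58,0,0,0],[10,1,0,58,0,0,0],[10,1,0,58,0,0,0]]' 25
python3 -m crank '[[10,0,0,-20,0,0,0],[10,0,0,-50,0,0,0],[10,0,0,-70,0,0,0],[10,0,0,-70,0,0,0]]'
python3 - <<'E'
from h import *
ty=-0.0895; X=np.array([np.cos(ty),np.sin(ty)]);Y=np.array([-X[1],X[0]])
o=np.array([596.5,167.4])
print(o-120*X+50*Y, o-42*X+50*Y)
delta([*(o-120*X+50*Y),60],np.pi+ty)
E
```

```text
clock: 6.55
eef_pos: [473.4, 425.2, 3.4]
eef_rot: [3.141, 0.0, 2.751]
wrist_force: [-0.4, -0.5, 6.3]
finger_gap: 29.7
finger_force: 25.0
clock: 6.95
eef_pos: [474.1, 425.8, 75.5]
eef_rot: [3.138, 0.002, 2.751]
wrist_force: [-0.4, 0.6, -3.0]
finger_gap: 29.7
finger_force: 25.0
[481.44932235 227.92554478] [559.13713107 220.95386098]
shift [ -82.1 -180.2   14.9] turn [ 0.004  0.003 -0.301] t 6.95
```

```bash
python3 -m crank '[[10,-20,-40,0,0,0,-0.1],[10,-40,-80,0,0,0,-0.2],[10,-60,-120,0,0,0,-0.301],[10,-82,-160,0,0,0,-0.301],[10,-82,-180,10,0,0,-0.301],[10,-82,-180,30,0,0,-0.301],[10,-82,-180,55,0,0,-0.301],[10,-82,-180,67,0,0,-0.301],[10,-82,-180,67,0,0,-0.301],[10,-82,-180,67,0,0,-0.301]]'
python3 - <<'E'
from h import *
delta([553.3,221.5,7],np.pi-.0895)
p,d=optics.camera("side"); cv2.imwrite("pics/side4.png",cv2.resize(p[130:310,180:460],None,fx=2.5,fy=2.5)[:,:,::-1])
E
```

```text
clock: 7.95
eef_pos: [480.2, 227.3, 5.3]
eef_rot: [-3.141, -0.001, 3.052]
wrist_force: [-0.3, 0.3, -1.4]
finger_gap: 29.8
finger_force: 25.0
shift [-73.4   0.7  -1.8] turn [-0.    -0.001 -0.   ] t 7.95
```

View pics/side4.png

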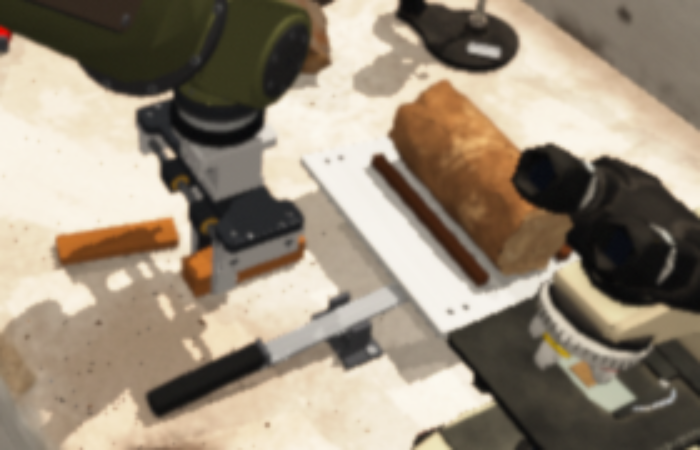

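The side view shows the packer held level and pointing at the plate, its front end at crop (303,245), just short of the edge, with the bar clear. Now I push it in.

```bash
python3 -m crank '[[10,-10,0,-1,0,0,0],[10,-20,0,-1,0,0,0],[10,-30,0,-1,0,0,0],[10,-40,0,-1,0,0,0],[10,-50,0,-1,0,0,0],[10,-60,0,-1,0,0,0],[10,-68,0,-1,0,0,0],[10,-73,0,-1,0,0,0],[10,-73,0,0,0,0,0],[10,-73,0,2,0,0,0]]'
python3 -m crank '[[10,0,0,0,0,0,0],[50,0,0,0,0,0,0],[60,0,0,0,0,0,0],[60,0,0,0,0,0,0],[60,0,0,0,0,0,0],[60,20,0,-20,0,0,0],[60,50,0,-60,0,0,0],[60,90,0,-100,0,0,0],[60,130,0,-140,0,0,0],[60,130,0,-140,0,0,0]]'
python3 - <<'E'
from h import *
p,d=optics.camera("side"); cv2.imwrite("pics/side5.png",cv2.resize(p[130:310,180:460],None,fx=2.5,fy=2.5)[:,:,::-1])
p,d=optics.camera("top"); C=cloud("top",d); m=cv2.inRange(cv2.cvtColor(p,cv2.COLOR_RGB2HSV),(5,120,80),(18,255,255)); m[:130]=0;m[250:]=0;m[:,:300]=0;m[:,360:]=0
m=cv2.morphologyEx(m,cv2.MORPH_OPEN,np.ones((3,3)))
for c in cv2.findContours(m,0,2)[0]:
    if cv2.contourArea(c)>40:
        b=cv2.minAreaRect(c); print(b,onplane("top",cv2.boxPoints(b),26).round(0).tolist())
        k=np.zeros_like(m); cv2.drawContours(k,[c],-1,255,-1); print("h",np.median(C[cv2.erode(k,np.ones((3,3)))>0][:,2]))
for c in (310,345): print([C[r,c].round(0).tolist() for r in range(139,153,2)])
print(manip.read_state()["eef_pos"])
E
```

```text
clock: 9.0
eef_pos: [552.9, 220.8, 3.6]
eef_rot: [-3.142, -0.0, 3.052]
wrist_force: [-0.7, 0.5, -1.5]
finger_gap: 29.8
finger_force: 25.0
clock: 10.0
eef_pos: [422.4, 233.1, 147.3]
eef_rot: [3.139, 0.004, 3.053]
wrist_force: [-0.2, 0.8, -0.3]
finger_gap: 56.2
finger_force: 0.0
((317.9263916015625, 166.03045654296875), (13.251951217651367, 32.84489059448242), 4.085616588592529) [[530.0, 238.0, 26.0], [603.0, 233.0, 26.0], [601.0, 204.0, 26.0], [528.0, 209.0, 26.0]]
h 25.528576694397273
[[621.0, 241.0, 49.0], [616.0, 241.0, 50.0], [612.0, 241.0, 49.0], [607.0, 241.0, 51.0], [604.0, 241.0, 47.0], [607.0, 236.0, -1.0], [603.0, 236.0, -0.0]]
[[622.0, 166.0, 47.0], [618.0, 166.0, 46.0], [613.0, 166.0, 46.0], [608.0, 166.0, 50.0], [604.0, 166.0, 49.0], [600.0, 167.0, 51.0], [604.0, 156.0, -4.0]]
[423.68216968 232.89270492 145.24647308]
```

View pics/side5.png

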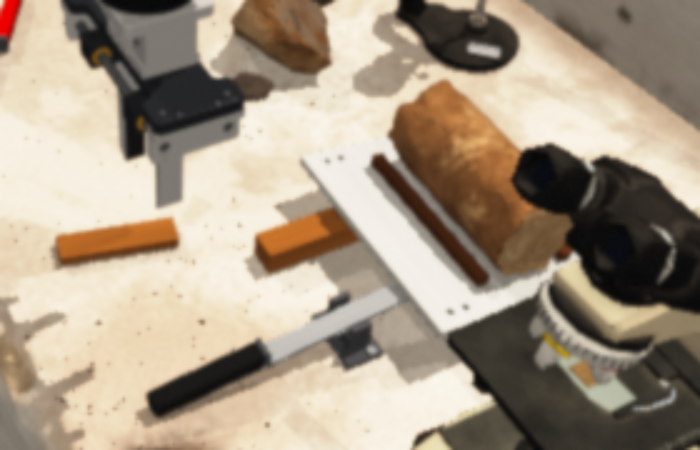

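The side view shows the packer flat on the bench, square to the plate from crop (260,250) to the edge at (355,225). About 72 mm sticks out and 38 mm is under, the plate is still up, and the gripper is clear. I hand it in.

```bash
python3 -c "
from cell import manip
print(manip.sign_off())"
```

```text
the job is handed in; nothing more can be done
None
```

The job is handed in at about 10 s on the clock: the bar levered the edge up to about 40 mm, and the thick packer lies flat and square with about 38 mm of its end under the plate; the hand-in gave no verdict.

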